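# Hang the ring pot stand on the sprung J-hook

### The arm

A 6-joint arm with a two-finger parallel gripper is mounted at the origin on a cart in front of the work surface, level with it; the furniture and walls round the work are solid. World frame = base frame: x ahead of the robot, y to its left, z up, the work surface at z = 0. Lengths are in m, angles in rad, forces in N, time in s.
With the tool pointing down it reaches from about 0.425 to 1.125 m from the base axis. Payload 14.9 kg.
Tool frame: the origin (TCP) lies at the very end of the fingers, on their centre line; the grasp point (between the pads) lies hold_point_z behind it (hold_point_z is the distance from the TCP to the grasp point, in m); z points along the fingers, y is the direction in which the jaws open and shut (so a half turn about z gives the same grasp; the last joint's range is limited). The gripper opens to 91 mm and grips with 3 to 60 N. Pads are 32 mm wide; open, the fingers measure 118 mm over their backs; the gripper's body (76 mm by 178 mm) begins 60 mm behind the grasp point.
Start: joints at [-1.18, 0.379, 1.734, -0, 1.028, -0.033], TCP at [0.288, -0.638, 0.188] pointing down, gripper open.
Joint ranges: [-2.77, 2.77], [-0.74, 2.19], [0, 2.66], [-1.06, 4.2], [0.31, 2.87], [-3.08, 3.08]. Speed limits (rad/s): [1.89, 1.89, 2.39, 3.14, 3.14, 3.14].

### API

Orientations are given as [roll, pitch, yaw] about the fixed x, y, z axes, in that order (R = Rz(yaw) Ry(pitch) Rx(roll)).
In Python, from station import * gives the robot as it stands.
- The arm moves only by the tool step_arm, never from a script. Its argument "commands" is a list of rows, each a list of 7 numbers: the opening, from 0 (shut) to 1 (fully open), then the shift along the tool's x, y, z in units of 40 mm (1.0 is 40 mm), then the turn, a rotation vector about the tool's x, y, z in units of 5 degrees (1.0 is 5 degrees). In form: [[gripper, x, y, z, wx, wy, wz], ...]. A call has 1 to 8 rows; each row shifts and turns the commanded pose from where the row before left it, along the tool's axes as they then stand; what a row does not reach is not made up. A row lasts 1/10 s, in which the tool goes at most 50 mm and 8.59 degrees, less where a joint would pass 70% of its speed; a pose out of reach is approached as far as the arm can. A call is refused whole if a number of a shift passes 1 or a number of a turn 1, either way. A call with a gripper value outside its range is refused whole. The fingers move at their own pace and stop on an object; the grip force is fixed at half the most. Time passes only in rows, so rows that do not move let the fingers close. It gives the time, the measured TCP pose, the force and the opening at its end, in the units of the state.
- observe(): the state, without advancing time (a new reading comes with each control period).
- read_camera(name): name is "side" or "top"; returns the picture (420x560x3 uint8, blue, green, red); there is no depth.
- calibration(name): a dict with "fovy" (degrees; the focal length in pixels is half the picture's height over the tangent of half this angle, whatever the lens; pixels are square), "cx", "cy" (the principal point, pixels), "origin" and "rotation" of the camera in the world. Camera axes: x right, y down, z forward; pixel columns grow to the right and rows downward; lengths in m; the calibration is good to about 2 mm. A picture is of the moment at which its call begins. calibration takes no time and is no camera call.
- close_job(): hands the job in, once; it reports no verdict.
The state is a dict: "t": time; "joints": joint angles; "joint_velocities": joint speeds; "joint_efforts": joint torques, N m; "ee_pos": TCP position; "eef_rot": TCP orientation; "contact_force": force on the tool from outside, world axes, zero at the start; "ft_torque": the same for the moment, N m; "gripper_width": opening from 0.0 (shut) to 1.0 (fully open).
Only numpy, scipy, OpenCV 4.12 (cv2) and the standard library are available. Lean on these libraries where they do the work, as an engineer would, in place of code of your own. Each camera call takes 0.05 s, during which the arm holds its last target. There are 200 camera calls.

### The job

Take the wooden ring pot stand by its rim out of its little rack and hang it up on the J-hook of the steel stand: lower the rim into the hook and press it gently down past the sprung keeper until the keeper snaps shut over it, then press it fully home on the bottom of the hook with a steady push of about 10 N for half a second. Let go, so that the ring hangs freely and still. The hook bends if it is pushed with more than 20 N, so feel your way, and leave the cup of stir sticks, the price card and the mug as they are.

Things in the scene. Friction and masses are not known exactly. Their poses are not given: they have to be found in the camera images.
- ring: plain wooden ring pot stand (a bare hoop, no spokes), 160 mm outside diameter, 140 mm inside, so the rim is 10 mm radially; 14 mm thick along its axis; about 0.16 kg. Origin at the centre of the hoop, x along the hoop's axis. It starts standing upright in the rack, its axis along the rack's x and its centre about 150 mm above the counter
- rack: fixed wooden rack: a board 90 x 130 x 14 mm, its top 69 mm above the counter on two end panels, with two low cross rails and four upright dowels (8 mm thick, tops 137 mm above the counter, at x = +-13.5 mm, y = +-48 mm) that hold the ring upright between them with about 2.5 mm play on either side. Origin under the board's centre on the counter, z up
- stand: fixed steel stand with a J-hook. Origin on the counter straight below the hook's saddle, z up. Base plate 150 x 90 x 10 mm, x = -45 to +105 mm; post 14 mm thick at x = +68 mm, y = 0, its ball top 319 mm up. The hook, an 8 mm steel bar in the plane y = 0, runs level from a black collar on the post towards -x and ends in an upturned tip. More than 20 N bends it
- saddle_mid (a point): mid-height point, 235 mm above the stand's origin, axes as the stand. The collar is clamped 0 to 10 mm above or below it and this height is NOT reported: the saddle (upper side of the hook's level bar, on which the rim hangs) lies 225 to 245 mm above the counter; find it by feel or by eye
- tip_mid (a point): where the upturned tip's inner face would stand if the hook were clamped at mid-height: 12 mm to -x of the saddle point, 20 mm above it. The tip (8 mm bar) rises to 44 mm above the saddle, its last 10 mm flared to -x. Opposite, at x = +27 to +37 mm, an upright bracket rises 58 mm. The rim goes in from above between them, hoop axis along x, the tip inside the hoop
- keeper (a joint): sprung bar, 5 mm, pivoted on the bracket (x = +28 mm, 54 mm over the saddle), sloping down to a free end by the tip (x = -9 mm, 26 mm up). 0 = shut across the mouth; to 0.7 rad as it is pushed down. A rim going down beside the tip (rim centre at x about -3 mm) turns it about 0.45 rad against 4 to 8 N; it snaps to 0 over the rim about 5 mm before the saddle. The ring's weight does not open it
- cup: bystander: white cup of wooden stir sticks, 72 mm across, 147 mm high, origin under its centre
- card: bystander: small folded price card, 44 x 70 x 54 mm, origin under its centre
- mug: bystander: white mug with a flower pattern, 61 x 85 x 50 mm, origin under it

How it is judged:
On the way, in this order (a step that is already met when the one before it is completed fails the run):
1. the ring is lifted clear of the rack (height (world z) of ring above 0.19 m and contact force between ring and rack below 0.05 N), for 0.1 s.
2. the rim presses the keeper open (value of joint keeper above 0.25 rad and contact force between ring and stand above 0.5 N), for 0.05 s.
3. the rim, under the shut keeper, is pressed home on the hook with more than 4 N (value of joint keeper below 0.08 rad and contact force between ring and stand above 4 N and z of ring in the frame of stand below 0.182 m), for 0.3 s.
At the end, for the whole second after the job is handed in: the ring hangs still (under 0.1 m/s) and released on the hook: its weight on the stand, the keeper shut over the rim (under 0.08 rad), the hoop's centre 145 to 182 mm above the counter, within 25 mm sideways and -20 to +30 mm fore and aft of the saddle, its axis within 0.6 rad of the hook's (value of joint keeper below 0.08 rad and contact force between ring and stand above 0.4 N and x of ring in the frame of stand between -0.02 and 0.03 m and y of ring in the frame of stand between -0.025 and 0.025 m and z of ring in the frame of stand between 0.145 and 0.182 m and angle between the x axis of ring and the x axis of stand, either way round below 0.6 rad and linear speed of ring below 0.1 m/s); the robot touches nothing.
It fails at once if the ring pushes or pulls on the hook stand with more than 20 N (contact force between ring and stand above 20 N).
It fails at once if the robot itself pushes on the hook stand with more than 20 N (contact force between the arm and stand above 20 N).
It fails at once if the cup of stir sticks is disturbed (distance of cup from where it was at the start of the episode above 0.02 m or angle between cup's own z axis and vertical above 0.4 rad).
It fails at once if the price card is disturbed (distance of card from where it was at the start of the episode above 0.02 m or angle between card's own z axis and vertical above 0.4 rad).
It fails at once if the mug is disturbed (distance of mug from where it was at the start of the episode above 0.02 m or angle between mug's own z axis and vertical above 0.4 rad).
It also fails if it takes over 70 s, if anything falls off the work surface, if the arm or the gripper's body presses on something with over 40 N, if the wrist force passes 120 N, or if a joint passes its speed limit or range.

## Working session

There is one attempt and no reset: what is moved stays moved. The work goes in short steps, Python scripts to look and compute and a tool call to move; the robot and the scene stay as the last step left them, time stands still between calls to the robot, and variables do not carry over. Pictures are saved under pics/ and viewed, about 8 in all and at most 12, crops included, and the job is handed in when it is done.

Besides the shell and the picture viewer there is one more tool, called after "Emit:" as name([rows], argument=value, ...), one row to a line, values as JSON. step_arm: Moves the arm, as the interface text tells. Its arguments: {"type":"object","properties":{"commands":{"type":"array"}},"required":["commands"]}

```bash
mkdir -p pics; ls; python3 - <<'E'
from station import *
import cv2
for n in("side","top"):
    cv2.imwrite(f"pics/{n}0.png",read_camera(n)); print(n,calibration(n))
print(observe())
E
```

```text
pics
side {'fovy': 54.26947129394819, 'cx': 278.96834890394945, 'cy': 213.63221541385818, 'origin': array([0.31193367, 0.68697985, 0.89733748]), 'rotation': array([-2.29760063, -0.00887565, -2.79381459])}
top {'fovy': 53.846394983490924, 'cx': 285.432971649114, 'cy': 212.68782869121753, 'origin': array([ 0.39818221, -0.05117621,  1.20871811]), 'rotation': array([-2.9644506 , -0.01589606, -1.56732631])}
{'t': 0.1, 'joints': array([-1.18031331e+00,  3.79341381e-01,  1.73470933e+00,  2.51501169e-05,
        1.02851263e+00, -3.32959801e-02]), 'joint_velocities': array([-0.00038882, -0.00095619, -0.00345496,  0.00112791,  0.00042083,
       -0.00155623]), 'joint_efforts': array([-2.58272630e-04, -7.65033746e+01, -4.35294378e+01,  6.52473886e-02,
        3.98608879e-02,  2.31901998e-05]), 'ee_pos': array([ 0.28770606, -0.63773079,  0.18787064]), 'eef_rot': array([-3.14062322e+00, -5.38312942e-05,  4.23765985e-01]), 'contact_force': array([ 0.13078457,  0.93130214, -0.26441119]), 'ft_torque': array([ 0.03023717, -0.01461628,  0.02722046]), 'gripper_width': 1.0025056625785398}
```

View pics/side0.png

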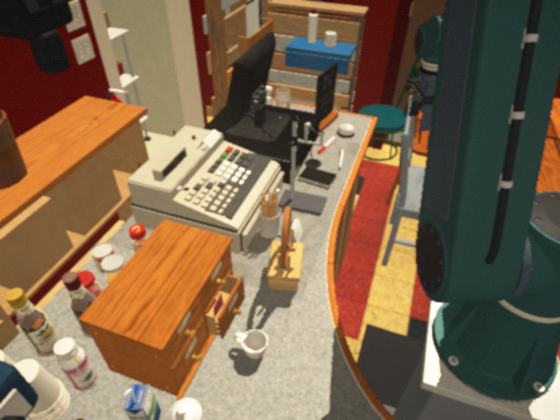

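View pics/top0.png

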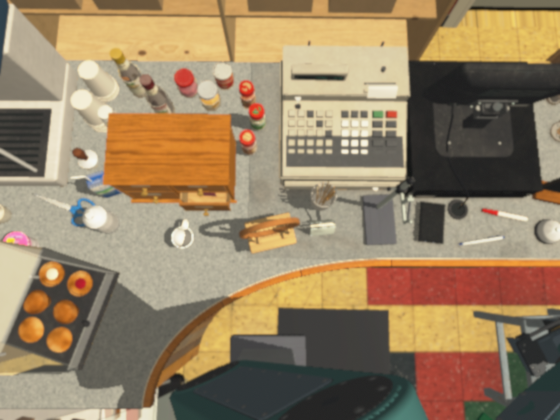

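```bash
cat > h.py <<'E'
from station import *
import cv2, numpy as np
from scipy.spatial.transform import Rotation as R
def cam(n):
    c=calibration(n); f=210/np.tan(np.radians(c["fovy"])/2)
    r=np.array(c["rotation"]); 
    return c,f,R.from_euler("xyz",r).as_matrix()
def proj(n,P):
    c,f,M=cam(n); p=(np.atleast_2d(P)-c["origin"])@M
    return np.c_[c["cx"]+f*p[:,0]/p[:,2],c["cy"]+f*p[:,1]/p[:,2]]
def ray(n,u,v):
    c,f,M=cam(n); return c["origin"],M@np.array([(u-c["cx"])/f,(v-c["cy"])/f,1])
def onz(n,u,v,z):
    o,d=ray(n,u,v); return o+d*(z-o[2])/d[2]
def crop(n,x0,y0,x1,y1,k,name,img=None):
    img=read_camera(n) if img is None else img
    cv2.imwrite("pics/"+name,cv2.resize(img[y0:y1,x0:x1],None,fx=k,fy=k,interpolation=cv2.INTER_CUBIC))
E
python3 - <<'E'
from h import *
crop("top",225,160,425,260,4,"top1.png",cv2.imread("pics/top0.png"))
crop("side",230,110,350,300,3.15,"side1.png",cv2.imread("pics/side0.png"))
# both crops
print(proj("top",observe()["ee_pos"]),proj("side",observe()["ee_pos"]))
for uv in[(272,232),(380,215),(404,183)]: print(onz("top",*uv,0.0))
E
```

```text
[[522.483708   334.26091077]] [[416.05193262 129.04048854]]
[ 0.55665532 -0.03029398  0.        ]
[ 0.60944177 -0.35130492  0.        ]
[ 0.70808513 -0.427757    0.        ]
```

View pics/top1.png

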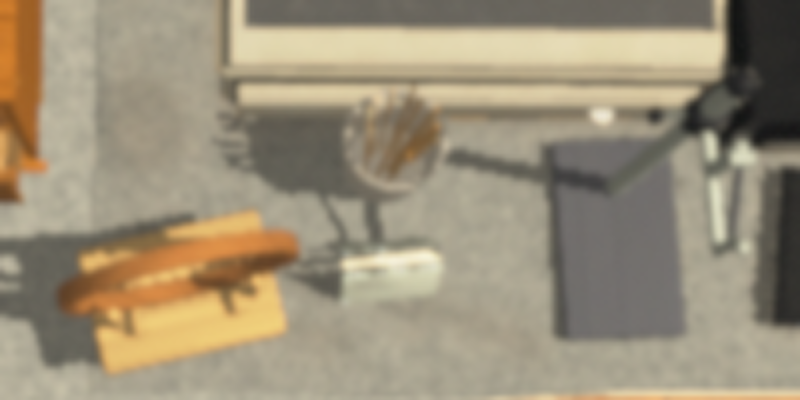

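View pics/side1.png

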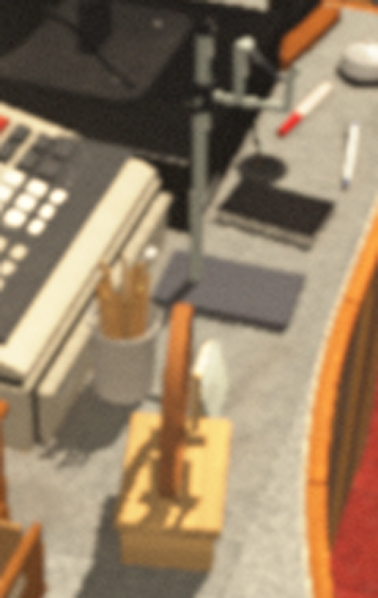

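```bash
cat > fit.py <<'E'
from h import *
from scipy.optimize import least_squares
T=lambda u,v:("top",225+u/4,160+v/4)
S=lambda u,v:("side",230+u/3.15,110+v/3.15)
def loc(p,X): 
    c,s=np.cos(p[2]),np.sin(p[2]); return [p[0]+c*X[0]-s*X[1],p[1]+s*X[0]+c*X[1],X[2]]
def fit(obs,p0):
    f=lambda p:np.concatenate([proj(o[0],loc(p,X))[0]-o[1:] for o,X in obs])
    r=least_squares(f,p0,loss="soft_l1"); return r.x,r.fun.reshape(-1,2)
rack,e=fit([(T(258,210),(.045,-.065,.069)),(T(287,328),(-.045,-.065,.069)),(T(107,373),(-.045,.065,.069)),
 (S(118,525),(.045,.065,.069)),(S(215,535),(-.045,.065,.069)),(S(232,420),(-.045,-.065,.069))],[.55,-.03,.2])
print("rack",rack.round(4));print(e.round(1))
st,e=fit([(T(675,138),(.105,-.045,.01)),(T(683,335),(-.045,-.045,.01)),(T(560,337),(-.045,.045,.01)),(T(552,146),(.105,.045,.01)),
 (S(305,281),(-.045,-.045,.01)),(S(288,323),(-.045,.045,.01)),(S(205,30),(.068,0,.319)),(T(742,78),(.068,0,.319))],[.6,-.35,0])
print("stand",st.round(4));print(e.round(1))
for n,k,(x0,y0) in(("top",4,(225,160)),("side",3.15,(230,110))):
  for nm,X in dict(saddle=(0,0,.235),tiptop=(-.016-.004,0,.279),bar_bend=(-.016,0,.235),brtop=(.032,0,.293),collar=(.068,0,.231),kfree=(-.009,0,.261)).items():
    print(n,nm,((proj(n,loc(st,X))[0]-[x0,y0])*k).round())
  c=rack
  for nm,X in dict(ringtop=(0,0,.23),ry=(0,.08,.15),rym=(0,-.08,.15)).items(): print(n,nm,((proj(n,loc(rack,X))[0]-[x0,y0])*k).round())
E
python3 fit.py
```

```text
rack [ 0.5452 -0.0258  0.233 ]
[[-0.5 -0.4]
 [-0.3  1.3]
 [-1.3  0.7]
 [-2.3 -1.5]
 [ 1.4 -1.4]
 [-0.4 -0.7]]
stand [ 0.5644 -0.3461  0.02  ]
[[-1.1 -0.1]
 [ 0.1  0.9]
 [ 0.1  0.8]
 [-0.4 -1.7]
 [ 0.1 -2.2]
 [-1.1  0.9]
 [-0.5 -3.8]
 [ 0.7  0.9]]
top saddle [708. 227.]
top tiptop [733. 249.]
top bar_bend [710. 254.]
top brtop [735. 155.]
top collar [699. 118.]
top kfree [723. 235.]
top ringtop [174. 257.]
top ry [ 56. 303.]
top rym [298. 248.]
side saddle [268. 110.]
side tiptop [292.  73.]
side bar_bend [285. 113.]
side brtop [239.  50.]
side collar [200. 100.]
side kfree [280.  88.]
side ringtop [177. 327.]
side ry [164. 473.]
side rym [184. 335.]
```

```bash
cat >> h.py <<'E'
def state():
    o=observe(); return np.array(o["ee_pos"]),R.from_euler("xyz",o["eef_rot"]),o
def go(P,Rt):
    p,r,o=state()
    print("t",round(o["t"],2),"p",p.round(4),"F",np.round(o["contact_force"],2),"w",round(o["gripper_width"],3))
    print("shift(tool units)",(r.inv().apply(np.array(P)-p)/.04).round(2),"turn",((r.inv()*Rt).as_rotvec(degrees=True)/5).round(2),
      "shift after turn",(Rt.inv().apply(np.array(P)-p)/.04).round(2))
def tool(yaw,th):  # yaw of hoop axis, tilt th toward +y side
    return R.from_euler("z",np.pi/2+yaw)*R.from_euler("x",np.pi)*R.from_euler("y",-th)
E
python3 - <<'E'
import station
from h import *
print([x for x in dir(station) if not x.startswith("_")], getattr(station,"hold_point_z",None))
Rt=tool(.233,np.radians(30)); print(Rt.as_matrix().round(3)); go([.545,-.0258,.45],tool(.233,0))
print(((R.from_euler("xyz",observe()["eef_rot"]).inv()*tool(.233,0)).as_rotvec(degrees=True)/5))
E
```

```text
['IKError', 'calibration', 'close_job', 'hold_point_z', 'observe', 'read_camera'] 0.0188
[[-0.2    0.973  0.115]
 [ 0.843  0.231 -0.486]
 [-0.5    0.    -0.866]]
t 0.1 p [ 0.2877 -0.6377  0.1879] F [ 0.13  0.93 -0.26] w 1.003
shift(tool units) [ 12.15 -11.31  -6.54] turn [-1.000e-02 -1.000e-02 -1.581e+01] shift after turn [13.4   9.79 -6.55]
[-8.86153519e-03 -8.18098633e-03 -1.58139812e+01]
```

Emit:
step_arm([
  [1,0,0,-1,0,0,0],
  [1,0,0,-1,0,0,0],
  [1,0,0,-1,0,0,0],
  [1,0,0,-1,0,0,0],
  [1,0,0,-1,0,0,0],
  [1,0,0,-1,0,0,0],
  [1,0,0,-0.5,0,0,0],
  [1,0,0,0,0,0,0],
])

```text
t: 0.9
ee_pos: [0.2882, -0.6388, 0.4519]
eef_rot: [3.137, 0.0, 0.424]
contact_force: [0.2, 0.5, -0.4]
gripper_width: 0.998
```

Emit:
step_arm([
  [1,0,0,0,0,0,-1],
  [1,0,0,0,0,0,-1],
  [1,0,0,0,0,0,-1],
  [1,0,0,0,0,0,-1],
  [1,0,0,0,0,0,-1],
  [1,0,0,0,0,0,-1],
  [1,0,0,0,0,0,-1],
  [1,0,0,0,0,0,-1],
])

```text
t: 1.7
ee_pos: [0.2877, -0.6377, 0.4464]
eef_rot: [-3.14, -0.002, 1.125]
contact_force: [-0.1, 0.3, 0.5]
gripper_width: 1.001
```

Emit:
step_arm([
  [1,0,0,0,0,0,-1],
  [1,0,0,0,0,0,-1],
  [1,0,0,0,0,0,-1],
  [1,0,0,0,0,0,-1],
  [1,0,0,0,0,0,-1],
  [1,0,0,0,0,0,-1],
  [1,0,0,0,0,0,-1],
  [1,0,0,0,0,0,-0.8],
])

```text
t: 2.5
ee_pos: [0.2877, -0.6377, 0.4464]
eef_rot: [-3.141, -0.002, 1.806]
contact_force: [0.4, -0.3, 0.1]
gripper_width: 1.0
```

Emit:
step_arm([
  [1,0.9,0.65,0,0,0,0],
  [1,0.9,0.65,0,0,0,0],
  [1,0.9,0.65,0,0,0,0],
  [1,0.9,0.65,0,0,0,0],
  [1,0.9,0.65,0,0,0,0],
  [1,0.9,0.65,0,0,0,0],
  [1,0.9,0.65,0,0,0,0],
  [1,0.9,0.65,0,0,0,0],
])

```text
t: 3.3
ee_pos: [0.4241, -0.308, 0.4469]
eef_rot: [-3.141, -0.001, 1.802]
contact_force: [0.8, 0.6, 0.2]
gripper_width: 1.001
```

Emit:
step_arm([
  [1,0.9,0.65,0,0,0,0],
  [1,0.9,0.65,0,0,0,0],
  [1,0.9,0.65,0,0,0,0],
  [1,0.9,0.65,0,0,0,0],
  [1,0.9,0.65,0,0,0,0],
  [1,0.9,0.65,0,0,0,0],
  [1,0.9,0.65,0,0,0,0],
  [1,0.2,0.1,0,0,0,0],
])

```text
t: 4.1
ee_pos: [0.5459, -0.0109, 0.4466]
eef_rot: [-3.14, -0.001, 1.805]
contact_force: [0.8, -1.1, -0.5]
gripper_width: 0.999
```

Emit:
step_arm([
  [1,0,0,0,0,-1,0],
  [1,0,0,0,0,-1,0],
  [1,0,0,0,0,-1,0],
  [1,0,0,0,0,-1,0],
  [1,0,0,0,0,-1,0],
  [1,0,0,0,0,-1,0],
  [1,0,0,0,0,0,0],
])

```text
t: 4.8
ee_pos: [0.5445, -0.0137, 0.4461]
eef_rot: [-3.137, 0.525, 1.807]
contact_force: [0.3, 1.5, 0.0]
gripper_width: 0.999
```

```bash
python3 - <<'E'
from h import *
th=np.radians(30); y=.233; ex=np.array([np.cos(y),np.sin(y),0]);ey=np.array([-np.sin(y),np.cos(y),0]);ez=np.array([0,0,1.])
c=np.array([.5452,-.0258,.150])
rad=ey*np.sin(th)+ez*np.cos(th)
for d in(.075-.0188+.06,.075-.0188): go(c+rad*d,tool(y,th))
print(observe()["joints"].round(2))
import cv2
a=read_camera("top"); crop("top",225,130,405,265,4.4,"top2.png",a)
E
```

```text
t 4.8 p [ 0.5445 -0.0137  0.4461] F [0.26 1.52 0.02] w 0.999
shift(tool units) [ 3.45 -0.03  3.65] turn [-0.03  0.02  0.03] shift after turn [ 3.44 -0.05  3.66]
t 4.8 p [ 0.5445 -0.0137  0.4461] F [0.26 1.52 0.02] w 0.999
shift(tool units) [ 3.45 -0.03  5.15] turn [-0.03  0.02  0.03] shift after turn [ 3.44 -0.05  5.16]
[ 0.2  -0.1   1.88 -0.54  1.38  0.08]
```

View pics/top2.png

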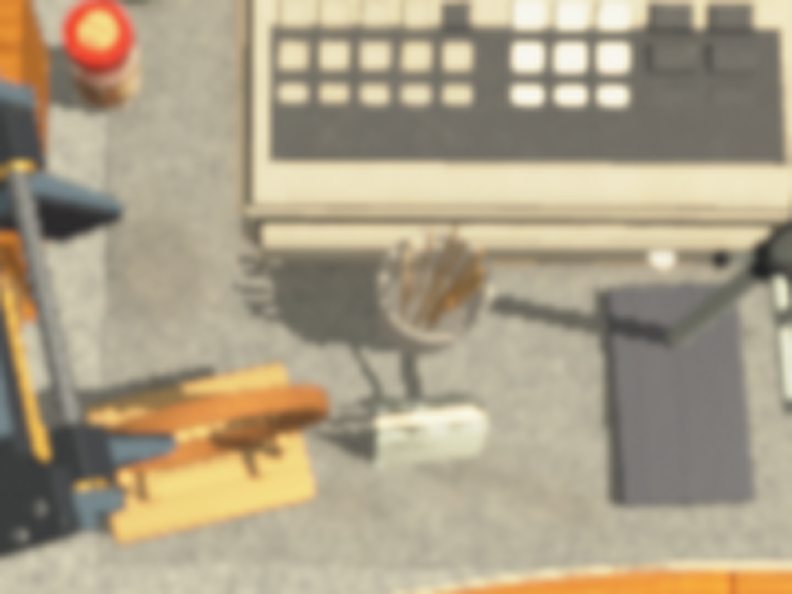

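```bash
python3 - <<'E'
from h import *
def tri(a,b):
    o1,d1=ray("top",*a);o2,d2=ray("side",*b)
    s=np.linalg.lstsq(np.c_[d1,-d2],o2-o1,rcond=None)[0]; p,q=o1+s[0]*d1,o2+s[1]*d2
    print(((p+q)/2).round(3),"gap",np.linalg.norm(p-q).round(4))
tri((236,191),(232,237))
tri((107,187),(104,335))
tri((342+0-18,228),(298,225))
E
```

```text
[0.644 0.06  0.193] gap 0.0185
[0.684 0.394 0.236] gap 0.1121
[ 0.559 -0.178  0.055] gap 0.0048
```

Emit:
step_arm([
  [1,0.9,0,0.6,0,0,0],
  [1,0.9,0,0.6,0,0,0],
  [1,0.9,0,0.6,0,0,0],
  [1,0.75,0,0.6,0,0,0],
  [1,0,0,0.6,0,0,0],
  [1,0,0,0.65,0,0,0],
  [0.6,0,0,0,0,0,0],
  [0.6,0,0,0,0,0,0],
])

```text
t: 5.65
ee_pos: [0.5348, 0.0305, 0.2533]
eef_rot: [-3.141, 0.522, 1.801]
contact_force: [-0.1, 0.4, 0.5]
gripper_width: 0.858
```

Emit:
step_arm([
  [0.6,0,0,0.3,0,0,0],
  [0.6,0,0,0.3,0,0,0],
  [0.6,0,0,0.3,0,0,0],
  [0.6,0,0,0.3,0,0,0],
  [0.6,0,0,0.3,0,0,0],
  [0.6,0,0,0,0,0,0],
])

```text
t: 6.25
ee_pos: [0.5409, 0.001, 0.1993]
eef_rot: [-3.139, 0.524, 1.803]
contact_force: [-0.0, 0.4, 0.9]
gripper_width: 0.599
```

```bash
python3 - <<'E'
from h import *
th=np.radians(30); y=.233; ey=np.array([-np.sin(y),np.cos(y),0]);ez=np.array([0,0,1.])
c=np.array([.5452,-.0258,.150]); rad=ey*np.sin(th)+ez*np.cos(th)
go(c+rad*(.075-.0188),tool(y,th))
a=read_camera("side");b=read_camera("top")
k=4
A=cv2.resize(a[185:300,230:330],None,fx=4,fy=4,interpolation=2);B=cv2.resize(b[180:295,220:320],None,fx=4,fy=4,interpolation=2)
cv2.imwrite("pics/g1.png",np.hstack([A,B]))
E
```

```text
t 6.25 p [0.5409 0.001  0.1993] F [-0.02  0.45  0.9 ] w 0.599
shift(tool units) [ 0.03 -0.05  0.  ] turn [-0.04 -0.   -0.  ] shift after turn [ 0.03 -0.05  0.  ]
```

View pics/g1.png

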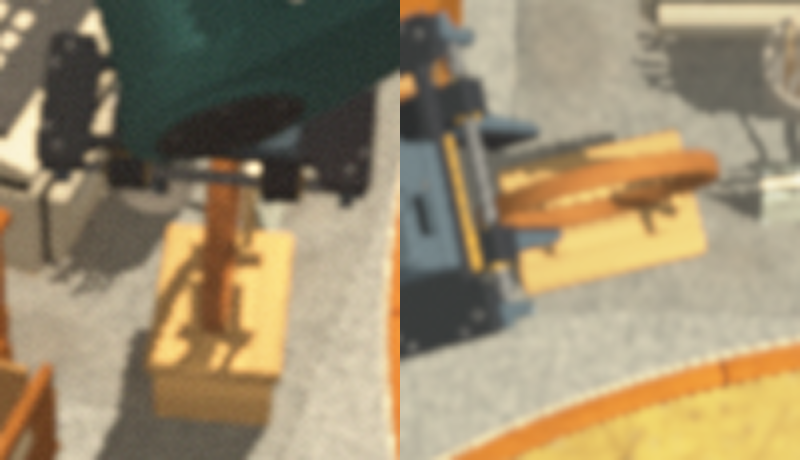

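Emit:
step_arm([
  [0.4,0,0,0,0,0,0],
  [0.3,0,0,0,0,0,0],
  [0.25,0,0,0,0,0,0],
  [0.2,0,0,0,0,0,0],
  [0.2,0,0,0,0,0,0],
])

```text
t: 6.85
ee_pos: [0.5417, 0.0019, 0.2012]
eef_rot: [3.141, 0.524, 1.803]
contact_force: [0.9, 0.5, 0.5]
gripper_width: 0.209
```

Emit:
step_arm([
  [0.1,0,0,0,0,0,0],
  [0,0,0,0,0,0,0],
  [0,0,0,0,0,0,0],
  [0,0,0,0,0,0,0],
  [0,0,0,0,0,0,0],
])

```text
t: 7.35
ee_pos: [0.5416, 0.0018, 0.201]
eef_rot: [-3.142, 0.524, 1.803]
contact_force: [0.1, 0.4, -0.5]
gripper_width: 0.004
```

```bash
python3 - <<'E'
from h import *
a=read_camera("side");b=read_camera("top")
A=cv2.resize(a[185:300,230:330],None,fx=4,fy=4,interpolation=2);B=cv2.resize(b[180:295,220:320],None,fx=4,fy=4,interpolation=2)
p=observe()["ee_pos"];print(p)
print((proj("side",p)-[230,185])*4,(proj("top",p)-[220,180])*4+[400,0])
cv2.imwrite("pics/g2.png",np.hstack([A,B]))
E
```

```text
[0.54162107 0.00184599 0.2010285 ]
[[214.4818887  180.61859706]] [[550.18614257 189.38951767]]
```

View pics/g2.png

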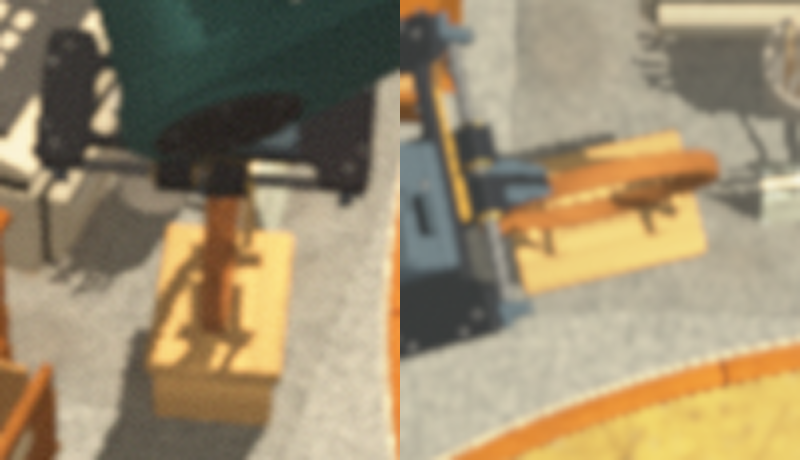

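```bash
cat > ov.py <<'E'
from fit import *
def ringpts(c,y,r,dx):
    a=np.linspace(0,2*np.pi,120); ex=np.array([np.cos(y),np.sin(y),0]);ey=np.array([-np.sin(y),np.cos(y),0])
    return c+dx*ex+r*(np.cos(a)[:,None]*ey+np.sin(a)[:,None]*[0,0,1])
def ov(n,img,x0,y0,x1,y1,k,curves):
    I=cv2.resize(img[y0:y1,x0:x1],None,fx=k,fy=k,interpolation=2)
    for P,col in curves: cv2.polylines(I,[np.int32((proj(n,P)+.5-[x0,y0])*k)],False,col,1)
    return I
E
python3 - <<'E'
from ov import *
c=np.array([*rack[:2],.15]);cu=[(ringpts(c,rack[2],.08,.007),(255,255,0)),(ringpts(c,rack[2],.07,-.007),(0,255,0))]
bb=[[ .045,.065],[.045,-.065],[-.045,-.065],[-.045,.065],[.045,.065]]
cu+=[(np.array([loc(rack,(*b,.069)) for b in bb]),(255,0,0))]
A=ov("side",cv2.imread("pics/side0.png"),255,190,325,300,5.4,cu);B=ov("top",cv2.imread("pics/top0.png"),235,200,315,260,5,cu)
H=np.zeros((600,800,3),np.uint8);H[:A.shape[0],:A.shape[1]]=A;H[:B.shape[0],390:390+B.shape[1]]=B
cv2.imwrite("pics/ov.png",H)
E
```

```text
rack [ 0.5452 -0.0258  0.233 ]
[[-0.5 -0.4]
 [-0.3  1.3]
 [-1.3  0.7]
 [-2.3 -1.5]
 [ 1.4 -1.4]
 [-0.4 -0.7]]
stand [ 0.5644 -0.3461  0.02  ]
[[-1.1 -0.1]
 [ 0.1  0.9]
 [ 0.1  0.8]
 [-0.4 -1.7]
 [ 0.1 -2.2]
 [-1.1  0.9]
 [-0.5 -3.8]
 [ 0.7  0.9]]
top saddle [708. 227.]
top tiptop [733. 249.]
top bar_bend [710. 254.]
top brtop [735. 155.]
top collar [699. 118.]
top kfree [723. 235.]
top ringtop [174. 257.]
top ry [ 56. 303.]
top rym [298. 248.]
side saddle [268. 110.]
side tiptop [292.  73.]
side bar_bend [285. 113.]
side brtop [239.  50.]
side collar [200. 100.]
side kfree [280.  88.]
side ringtop [177. 327.]
side ry [164. 473.]
side rym [184. 335.]
```

View pics/ov.png

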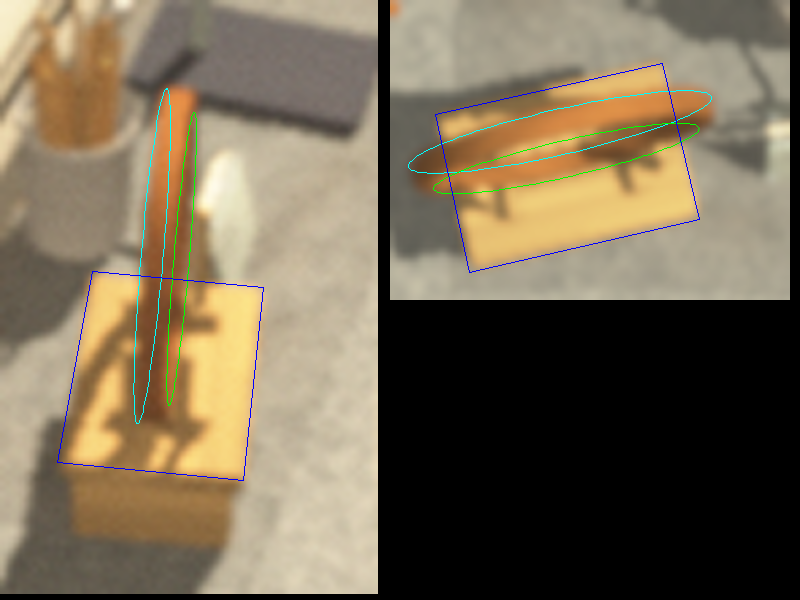

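Emit:
step_arm([
  [0,0,0,-0.1,0,0,0],
  [0,0,0,-0.1,0,0,0],
  [0,0,0,-0.1,0,0,0],
  [0,0,0,-0.1,0,0,0],
  [0,0,0,-0.1,0,0,0],
  [0,0,0,0,0,0,0],
])

```text
t: 8.05
ee_pos: [0.5396, 0.0119, 0.219]
eef_rot: [3.141, 0.524, 1.802]
contact_force: [-0.2, -0.7, -0.3]
gripper_width: 0.007
```

Printing the station module's own file was off the task; it yielded nothing and I won't go there again. Back to the images.

```bash
python3 - <<'E'
from ov import *
A=read_camera("top");B=cv2.imread("pics/top0.png");S=read_camera("side")
print(cv2.absdiff(A,B)[205:240,278:302].mean(), cv2.absdiff(A,B)[205:240,310:340].mean())
p,r,o=state()
# tool geometry overlay: centre line, and jaw plane
cl=np.array([p+r.apply([0,0,-d]) for d in(0,.0188,.08)])
C=[(ringpts(np.array([*rack[:2],.15]),rack[2],.08,0),(255,255,0)),(cl,(0,0,255))]
I=np.hstack([ov("side",S,235,180,325,280,4.2,C),ov("top",A,225,165,315,265,4.2,C)])
cv2.imwrite("pics/lift1.png",I)
E
```

```text
rack [ 0.5452 -0.0258  0.233 ]
[[-0.5 -0.4]
 [-0.3  1.3]
 [-1.3  0.7]
 [-2.3 -1.5]
 [ 1.4 -1.4]
 [-0.4 -0.7]]
stand [ 0.5644 -0.3461  0.02  ]
[[-1.1 -0.1]
 [ 0.1  0.9]
 [ 0.1  0.8]
 [-0.4 -1.7]
 [ 0.1 -2.2]
 [-1.1  0.9]
 [-0.5 -3.8]
 [ 0.7  0.9]]
top saddle [708. 227.]
top tiptop [733. 249.]
top bar_bend [710. 254.]
top brtop [735. 155.]
top collar [699. 118.]
top kfree [723. 235.]
top ringtop [174. 257.]
top ry [ 56. 303.]
top rym [298. 248.]
side saddle [268. 110.]
side tiptop [292.  73.]
side bar_bend [285. 113.]
side brtop [239.  50.]
side collar [200. 100.]
side kfree [280.  88.]
side ringtop [177. 327.]
side ry [164. 473.]
side rym [184. 335.]
10.382142857142858 11.857142857142858
```

View pics/lift1.png

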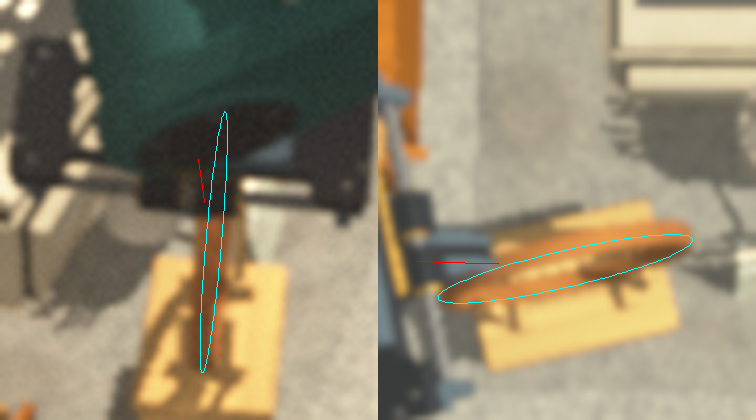

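Emit:
step_arm([
  [0,0,0,0.1,0,0,0],
  [0,0,0,0.1,0,0,0],
  [0,0,0,0.1,0,0,0],
  [0,0,0,0.1,0,0,0],
  [0,0,0,0.1,0,0,0],
  [0,0,0,0,0,0,0],
])

```text
t: 8.75
ee_pos: [0.5414, 0.0015, 0.2004]
eef_rot: [-3.141, 0.524, 1.803]
contact_force: [0.1, 0.6, 0.3]
gripper_width: 0.003
```

Emit:
step_arm([
  [0,0,0,0.05,0,0,0],
  [0,0,0,0.05,0,0,0],
  [0,0,0,0.05,0,0,0],
  [0,0,0,0,0,0,0],
])

```text
t: 9.15
ee_pos: [0.5431, -0.0008, 0.1965]
eef_rot: [3.14, 0.524, 1.802]
contact_force: [-1.2, 3.5, 5.9]
gripper_width: 0.008
```

```bash
python3 - <<'E' | tail -8
from ov import *
o=observe();print(o["contact_force"],o["ft_torque"],o["ee_pos"],o["gripper_width"])
S=read_camera("side");A=read_camera("top")
p,r,o=state(); q=lambda x,y,z:p+r.apply([x,y,z])
fw=[np.array([q(-.016,s*.0135,0),q(.016,s*.0135,0),q(.016,s*.0135,-.079),q(-.016,s*.0135,-.079)]) for s in(-1,1)]
C=[(ringpts(np.array([*rack[:2],.15]),rack[2],.08,0),(255,255,0))]+[(f,(0,0,255)) for f in fw]
I=np.hstack([ov("side",S,262,190,312,265,7.5,C),ov("top",A,230,190,285,265,7.5,C)])
print(I.shape);cv2.imwrite("pics/probe.png",I)
E
```

```text
side brtop [239.  50.]
side collar [200. 100.]
side kfree [280.  88.]
side ringtop [177. 327.]
side ry [164. 473.]
side rym [184. 335.]
[-1.17591112  3.46253548  5.93181408] [ 0.31044849 -0.00349651 -0.03667032] [ 0.54313399 -0.00079874  0.19651411] 0.00837584359158668
(562, 787, 3)
```

View pics/probe.png

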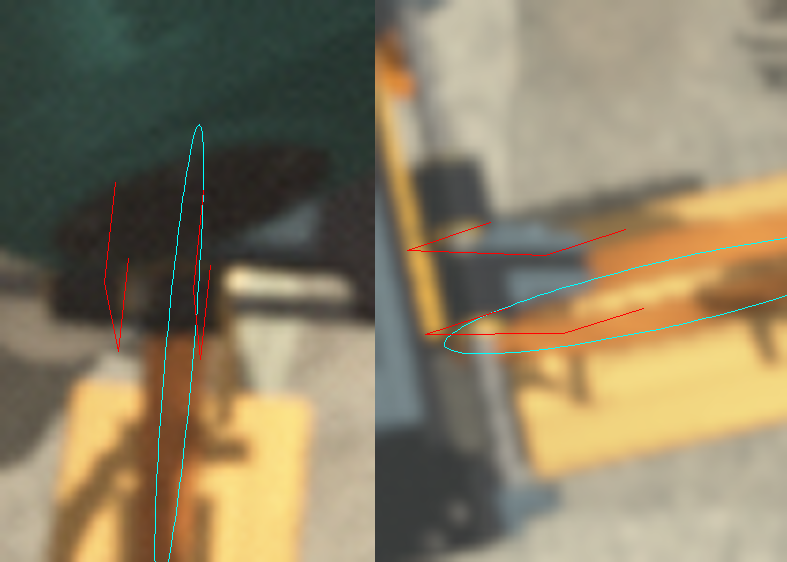

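Emit:
step_arm([
  [0,0,0,-0.3,0,0,0],
  [0.5,0,0,-0.2,0,0,0],
  [0.5,0,0,0,0,0,0],
  [0.5,0,0,0,0,0,0],
  [0.5,0,0,0.3,0,0,0],
  [0.5,0,0,0.2,0,0,0],
  [0.5,0,0,0,0,0,0],
])

```text
t: 9.95
ee_pos: [0.5414, -0.002, 0.1941]
eef_rot: [-3.139, 0.524, 1.803]
contact_force: [0.0, -0.7, -0.1]
gripper_width: 0.483
```

Emit:
step_arm([
  [0.5,0,0,0.1,0,0,0],
  [0.5,0,0,0.1,0,0,0],
  [0.5,0,0,0.1,0,0,0],
  [0.5,0,0,0,0,0,0],
])

```text
t: 10.35
ee_pos: [0.5435, -0.0072, 0.185]
eef_rot: [-3.141, 0.524, 1.803]
contact_force: [0.1, -0.5, -0.8]
gripper_width: 0.498
```

Emit:
step_arm([
  [0.5,0,0,0.1,0,0,0],
  [0.5,0,0,0.1,0,0,0],
  [0.5,0,0,0.1,0,0,0],
  [0.5,0,0,0,0,0,0],
])

```text
t: 10.75
ee_pos: [0.5448, -0.013, 0.1745]
eef_rot: [-3.141, 0.524, 1.803]
contact_force: [-0.4, 0.2, -0.0]
gripper_width: 0.5
```

Emit:
step_arm([
  [0.3,0,0,0,0,0,0],
  [0.1,0,0,0,0,0,0],
  [0,0,0,0,0,0,0],
  [0,0,0,0,0,0,0],
  [0,0,0,0,0,0,0],
  [0,0,0,0,0,0,0],
])

```text
t: 11.35
ee_pos: [0.5451, -0.0128, 0.1751]
eef_rot: [3.141, 0.524, 1.803]
contact_force: [-1.0, 0.2, 1.4]
gripper_width: 0.154
```

Emit:
step_arm([
  [0,-0.1,0,-0.173,0,0,0],
  [0,-0.1,0,-0.173,0,0,0],
  [0,-0.1,0,-0.173,0,0,0],
  [0,-0.1,0,-0.173,0,0,0],
  [0,-0.1,0,-0.173,0,0,0],
  [0,-0.1,0,-0.173,0,0,0],
  [0,0,0,0,0,0,0],
])

```text
t: 12.05
ee_pos: [0.5457, -0.0127, 0.2243]
eef_rot: [3.14, 0.524, 1.802]
contact_force: [-0.8, 0.3, -0.9]
gripper_width: 0.152
```

Emit:
step_arm([
  [0,-0.25,0,-0.433,0,0,0],
  [0,-0.25,0,-0.433,0,0,0],
  [0,-0.25,0,-0.433,0,0,0],
  [0,-0.25,0,-0.433,0,0,0],
  [0,-0.25,0,-0.433,0,0,0],
  [0,-0.25,0,-0.433,0,0,0],
  [0,-0.25,0,-0.433,0,0,0],
  [0,0,0,0,0,0,0],
])

```text
t: 12.85
ee_pos: [0.546, -0.0126, 0.3653]
eef_rot: [3.138, 0.524, 1.801]
contact_force: [-0.2, -0.7, -1.4]
gripper_width: 0.155
```

```bash
sed -i '/^for n,k/,$d; s/^print.*$//; s/;print(e.*//' fit.py; sed -i 's/^print.*//' fit.py; python3 - <<'E'
from ov import *
p,r,o=state();print(p,o["contact_force"],o["gripper_width"],o["joints"].round(2))
S=read_camera("side");A=read_camera("top");np.save("pics/S.npy",S);np.save("pics/A.npy",A)
y=.233
def cur(dz,col): 
    c=p+np.array([.0,-.013,dz]); return [(ringpts(c,y,.08,0),col),(ringpts(c,y,.07,0),col)]
C=cur(-.049,(255,255,0))+cur(-.025,(0,255,0))
I=np.hstack([ov("side",S,225,120,330,265,3.8,C),ov("top",A,215,130,320,275,3.8,C)])
print(I.shape);cv2.imwrite("pics/held.png",I)
E
```

```text
[ 0.54599776 -0.01262884  0.36528109] [-0.17793458 -0.71249434 -1.35693873] 0.1546324112574359 [ 0.21 -0.05  1.97 -0.55  1.25  0.16]
(551, 798, 3)
```

View pics/held.png

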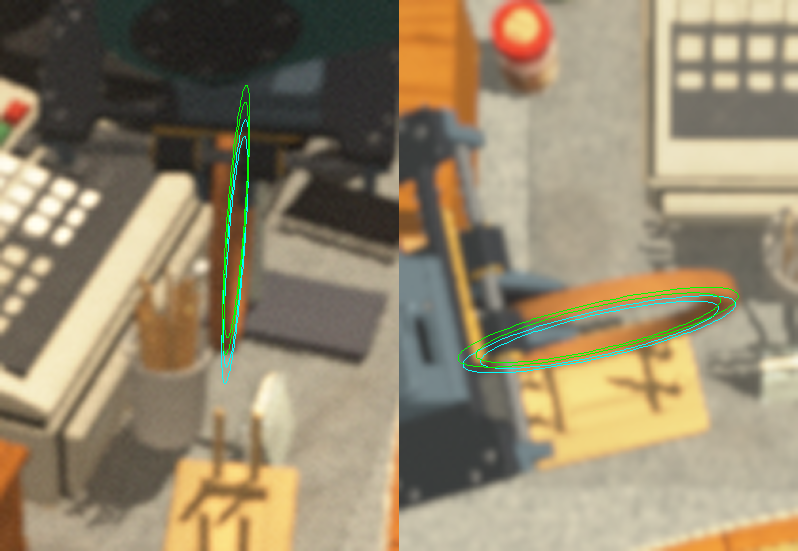

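```bash
cat >> ov.py <<'E'
RT=tool(st[2],np.radians(30))
def goring(x,y,z):  # ring centre target in stand frame
    p,r,o=state(); c=p+r.apply([0,0,.028]); w=R.from_euler("z",st[2])
    print("ring in stand",(w.inv().apply(c-[st[0],st[1],0])*1000).round(1),"F stand",w.inv().apply(o["contact_force"]).round(2),"T",np.round(o["ft_torque"],2))
    go(np.array(loc(st,(x,y,z)))-RT.apply([0,0,.028]),RT)
E
python3 - <<'E'
from ov import *
print(st); goring(-.085,0,.235); goring(-.085,0,.341)
print("world axes in tool after turn (x,y,z cols)",RT.inv().as_matrix().round(3))
print("turn",((state()[1].inv()*RT).as_rotvec(degrees=True)/5).round(2))
E
```

```text
[ 0.56436138 -0.3460503   0.01998113]
ring in stand [ -9.8 319.9 338.1] F stand [-0.12 -0.11 -1.41] T [ 0.44 -0.01  0.02]
t 12.95 p [ 0.5449 -0.0128  0.3624] F [-0.12 -0.11 -1.41] w 0.149
shift(tool units) [-5.15 -3.44  5.95] turn [ 1.21 -0.    2.1 ] shift after turn [-5.63 -1.81  6.23]
ring in stand [ -9.8 319.9 338.1] F stand [-0.12 -0.11 -1.41] T [ 0.44 -0.01  0.02]
t 12.95 p [ 0.5449 -0.0128  0.3624] F [-0.12 -0.11 -1.41] w 0.149
shift(tool units) [-6.47 -3.44  3.65] turn [ 1.21 -0.    2.1 ] shift after turn [-6.96 -1.81  3.93]
world axes in tool after turn (x,y,z cols) [[-0.017  0.866 -0.5  ]
 [ 1.     0.02   0.   ]
 [ 0.01  -0.5   -0.866]]
turn [ 1.21 -0.    2.1 ]
```

Emit:
step_arm([
  [0,0,-0.5,0,0,0,0],
  [0,0,-0.5,0,0,0,0],
  [0,0,-0.5,0,0,0,0],
  [0,0,0,0,0.41,0,0.7],
  [0,0,0,0,0.41,0,0.7],
  [0,0,0,0,0.41,0,0.7],
  [0,0,0,0,0,0,0],
])

```text
t: 13.65
ee_pos: [0.4866, -0.0266, 0.3615]
eef_rot: [-3.138, 0.524, 1.591]
contact_force: [-0.4, -0.4, -1.6]
gripper_width: 0.152
```

```bash
python3 - <<'E'
from ov import *
goring(-.085,0,.341)
E
```

```text
ring in stand [-71.5 306.9 337.3] F stand [-0.39 -0.42 -1.59] T [ 0.47 -0.08  0.02]
t 13.65 p [ 0.4866 -0.0266  0.3615] F [-0.38 -0.43 -1.59] w 0.152
shift(tool units) [-6.69 -0.33  3.76] turn [-0.04  0.01  0.  ] shift after turn [-6.69 -0.34  3.76]
```

Emit:
step_arm([
  [0,-0.56,-0.04,0.315,0,0,0],
  [0,-0.56,-0.04,0.315,0,0,0],
  [0,-0.56,-0.04,0.315,0,0,0],
  [0,-0.56,-0.04,0.315,0,0,0],
  [0,-0.56,-0.04,0.315,0,0,0],
  [0,-0.56,-0.04,0.315,0,0,0],
])

```text
t: 14.25
ee_pos: [0.4795, -0.1819, 0.3638]
eef_rot: [-3.138, 0.524, 1.594]
contact_force: [0.0, 0.4, -0.9]
gripper_width: 0.15
```

Emit:
step_arm([
  [0,-0.56,-0.02,0.315,0,0,0],
  [0,-0.56,-0.02,0.315,0,0,0],
  [0,-0.56,-0.02,0.315,0,0,0],
  [0,-0.56,0,0.315,0,0,0],
  [0,-0.56,0,0.315,0,0,0],
  [0,-0.5,0,0.3,0,0,0],
  [0,0,0,0,0,0,0],
  [0,0,0,0,0,0,0],
])

```text
t: 15.05
ee_pos: [0.48, -0.3327, 0.3649]
eef_rot: [-3.138, 0.523, 1.592]
contact_force: [0.3, 0.3, -0.9]
gripper_width: 0.153
```

Emit:
step_arm([
  [0,0.25,0,0.433,0,0,0],
  [0,0.25,0,0.433,0,0,0],
  [0,0.25,0,0.433,0,0,0],
  [0,0.25,0,0.433,0,0,0],
  [0,0.25,0,0.433,0,0,0],
  [0,0,0,0,0,0,0],
  [0,0,0,0,0,0,0],
])

```text
t: 15.75
ee_pos: [0.4806, -0.3321, 0.266]
eef_rot: [-3.139, 0.524, 1.593]
contact_force: [-0.7, -0.1, -1.4]
gripper_width: 0.152
```

```bash
python3 - <<'E'
from ov import *
goring(-.003,0,.235)
S=read_camera("side");A=read_camera("top")
p,r,o=state();c=p+r.apply([0,0,.028])
C=[(ringpts(c,st[2],.08,-.007),(255,255,0)),(ringpts(c,st[2],.07,.007),(0,255,0))]
hk=lambda s:np.array([loc(st,X) for X in((.068,0,s-.004),(-.016,0,s-.004),(-.016,0,s+.034),(-.02,0,s+.044))])
C+=[(hk(.235),(0,0,255)),(np.array([loc(st,X) for X in((.032,0,.235),(.032,0,.293))]),(0,0,255)),(np.array([loc(st,X) for X in((.068,0,.01),(.068,0,.319))]),(255,0,255))]
I=np.hstack([ov("side",S,270,100,340,210,5.5,C),ov("top",A,355,165,430,275,5.5,C)])
print(I.shape);cv2.imwrite("pics/pre.png",I[:600,:800])
E
```

```text
ring in stand [-83.5   1.6 241.8] F stand [-0.67 -0.11 -1.43] T [ 0.45 -0.11  0.01]
t 15.75 p [ 0.4806 -0.3321  0.266 ] F [-0.66 -0.12 -1.43] w 0.152
shift(tool units) [0.05 2.01 0.16] turn [-0.01 -0.    0.02] shift after turn [0.05 2.01 0.17]
(605, 797, 3)
```

View pics/pre.png

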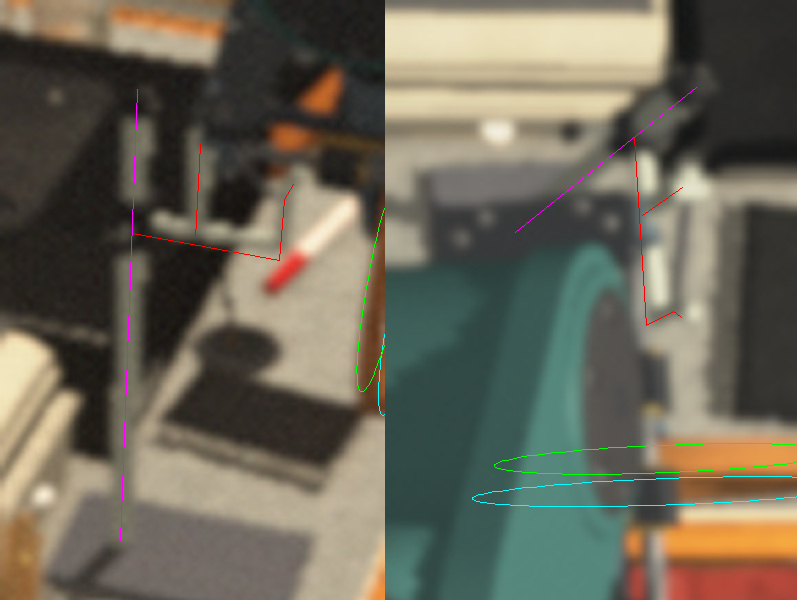

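Emit:
step_arm([
  [0,0,0.3,0,0,0,0],
  [0,0,0.3,0,0,0,0],
  [0,0,0.3,0,0,0,0],
  [0,0,0.3,0,0,0,0],
  [0,0,0.2,0,0,0,0],
  [0,0,0,0,0,0,0],
])

```text
t: 16.45
ee_pos: [0.5376, -0.3316, 0.2656]
eef_rot: [-3.14, 0.524, 1.592]
contact_force: [-0.9, 0.9, -0.9]
gripper_width: 0.149
```

Emit:
step_arm([
  [0,0,0.2,0,0,0,0],
  [0,0,0.2,0,0,0,0],
  [0,0,0.2,0,0,0,0],
  [0,0,0.05,0,0,0,0],
  [0,0,0,0,0,0,0],
  [0,0,0,0,0,0,0],
])

```text
t: 17.05
ee_pos: [0.5623, -0.3311, 0.2656]
eef_rot: [-3.14, 0.524, 1.591]
contact_force: [-0.1, 0.3, -1.6]
gripper_width: 0.151
```

```bash
python3 - <<'E'
from ov import *
goring(0,0,.225)
E
```

```text
ring in stand [ -1.8   1.  241.4] F stand [-0.08  0.3  -1.64] T [ 0.41 -0.08 -0.04]
t 17.05 p [ 0.5623 -0.3311  0.2656] F [-0.09  0.3  -1.64] w 0.151
shift(tool units) [0.18 0.04 0.37] turn [-0.02  0.    0.  ] shift after turn [0.18 0.04 0.37]
```

Emit:
step_arm([
  [0,0.06,0.05,0.108,0,0,0],
  [0,0.06,0.03,0.108,0,0,0],
  [0,0.06,0,0.108,0,0,0],
  [0,0,0,0,0,0,0],
  [0,0,0,0,0,0,0],
])

```text
t: 17.55
ee_pos: [0.5655, -0.3314, 0.2506]
eef_rot: [-3.14, 0.524, 1.591]
contact_force: [0.3, -0.2, -1.3]
gripper_width: 0.148
```

Emit:
step_arm([
  [0,0.025,0,0.043,0,0,0],
  [0,0.025,0,0.043,0,0,0],
  [0,0,0,0,0,0,0],
])

```text
t: 17.85
ee_pos: [0.5655, -0.3313, 0.2466]
eef_rot: [-3.14, 0.524, 1.591]
contact_force: [-0.6, -0.1, -1.1]
gripper_width: 0.148
```

Emit:
step_arm([
  [0,0.025,0,0.043,0,0,0],
  [0,0.025,0,0.043,0,0,0],
  [0,0,0,0,0,0,0],
])

```text
t: 18.15
ee_pos: [0.5655, -0.3313, 0.2426]
eef_rot: [-3.14, 0.524, 1.591]
contact_force: [-0.1, -0.6, -1.2]
gripper_width: 0.155
```

Emit:
step_arm([
  [0,0.025,0,0.043,0,0,0],
  [0,0,0,0,0,0,0],
])

```text
t: 18.35
ee_pos: [0.5656, -0.3313, 0.2407]
eef_rot: [-3.14, 0.524, 1.591]
contact_force: [1.0, 0.1, -2.0]
gripper_width: 0.15
```

Emit:
step_arm([
  [0,0.025,0,0.043,0,0,0],
  [0,0,0,0,0,0,0],
])

```text
t: 18.55
ee_pos: [0.5658, -0.3315, 0.2393]
eef_rot: [-3.14, 0.524, 1.591]
contact_force: [-1.6, -0.4, 3.2]
gripper_width: 0.151
```

Emit:
step_arm([
  [0,0.025,0,0.043,0,0,0],
  [0,0,0,0,0,0,0],
])

```text
t: 18.75
ee_pos: [0.5658, -0.3316, 0.2374]
eef_rot: [-3.14, 0.524, 1.591]
contact_force: [-2.1, -0.9, 4.8]
gripper_width: 0.152
```

Emit:
step_arm([
  [0,0.025,0,0.043,0,0,0],
  [0,0,0,0,0,0,0],
])

```text
t: 18.95
ee_pos: [0.5656, -0.3315, 0.2352]
eef_rot: [-3.14, 0.524, 1.591]
contact_force: [-2.7, -1.0, 4.8]
gripper_width: 0.151
```

Emit:
step_arm([
  [0,0,-0.05,0,0,0,0],
  [0,0,0,0,0,0,0],
])

```text
t: 19.15
ee_pos: [0.5633, -0.3314, 0.235]
eef_rot: [-3.14, 0.524, 1.591]
contact_force: [-2.5, -0.8, 3.4]
gripper_width: 0.15
```

Emit:
step_arm([
  [0,0,-0.05,0,0,0,0],
  [0,0,0,0,0,0,0],
])

```text
t: 19.35
ee_pos: [0.5613, -0.3313, 0.2348]
eef_rot: [-3.14, 0.523, 1.591]
contact_force: [-3.7, -0.6, 2.5]
gripper_width: 0.15
```

Emit:
step_arm([
  [0,0.025,0,0.043,0,0,0],
  [0,0,0,0,0,0,0],
])

```text
t: 19.55
ee_pos: [0.5616, -0.3313, 0.2327]
eef_rot: [-3.14, 0.524, 1.591]
contact_force: [-2.3, -0.9, 2.6]
gripper_width: 0.148
```

Emit:
step_arm([
  [0,0.025,0,0.043,0,0,0],
  [0,0,0,0,0,0,0],
])

```text
t: 19.75
ee_pos: [0.5615, -0.3313, 0.2307]
eef_rot: [-3.14, 0.524, 1.591]
contact_force: [-2.3, 0.2, 3.0]
gripper_width: 0.153
```

Emit:
step_arm([
  [0,0.025,0,0.043,0,0,0],
  [0,0.025,0,0.043,0,0,0],
  [0,0,0,0,0,0,0],
])

```text
t: 20.05
ee_pos: [0.5613, -0.3313, 0.2265]
eef_rot: [-3.139, 0.523, 1.591]
contact_force: [-3.5, -1.1, 2.5]
gripper_width: 0.152
```

Emit:
step_arm([
  [0,0.025,0,0.043,0,0,0],
  [0,0.025,0,0.043,0,0,0],
  [0,0,0,0,0,0,0],
])

```text
t: 20.35
ee_pos: [0.5613, -0.3312, 0.2225]
eef_rot: [-3.139, 0.523, 1.591]
contact_force: [-3.2, -0.9, 1.6]
gripper_width: 0.152
```

Emit:
step_arm([
  [0,0.025,0,0.043,0,0,0],
  [0,0.025,0,0.043,0,0,0],
  [0,0,0,0,0,0,0],
])

```text
t: 20.65
ee_pos: [0.5612, -0.3312, 0.2185]
eef_rot: [-3.139, 0.523, 1.591]
contact_force: [-4.1, -0.9, 1.6]
gripper_width: 0.15
```

Emit:
step_arm([
  [0,0.025,0,0.043,0,0,0],
  [0,0.025,0,0.043,0,0,0],
  [0,0,0,0,0,0,0],
])

```text
t: 20.95
ee_pos: [0.5613, -0.3313, 0.2147]
eef_rot: [-3.139, 0.523, 1.591]
contact_force: [-4.1, -1.1, 0.9]
gripper_width: 0.147
```

Emit:
step_arm([
  [0,0.025,0,0.043,0,0,0],
  [0,0.025,0,0.043,0,0,0],
  [0,0,0,0,0,0,0],
])

```text
t: 21.25
ee_pos: [0.5608, -0.3311, 0.2102]
eef_rot: [-3.138, 0.523, 1.591]
contact_force: [-5.6, -1.4, -3.3]
gripper_width: 0.148
```

Emit:
step_arm([
  [0,0.025,0,0.043,0,0,0],
  [0,0,0,0,0,0,0],
])

```text
t: 21.45
ee_pos: [0.5609, -0.3311, 0.2083]
eef_rot: [-3.139, 0.523, 1.591]
contact_force: [-6.7, -0.4, -3.2]
gripper_width: 0.152
```

Emit:
step_arm([
  [0,0.025,0,0.043,0,0,0],
  [0,0,0,0,0,0,0],
])

```text
t: 21.65
ee_pos: [0.5611, -0.3312, 0.2066]
eef_rot: [-3.139, 0.523, 1.591]
contact_force: [-5.8, -1.4, -1.9]
gripper_width: 0.151
```

Emit:
step_arm([
  [0,0.025,0,0.043,0,0,0],
  [0,0,0,0,0,0,0],
])

```text
t: 21.85
ee_pos: [0.5613, -0.3312, 0.2047]
eef_rot: [-3.139, 0.523, 1.591]
contact_force: [-5.7, -1.0, -1.1]
gripper_width: 0.148
```

Emit:
step_arm([
  [0,0.025,0,0.043,0,0,0],
  [0,0,0,0,0,0,0],
])

```text
t: 22.05
ee_pos: [0.5615, -0.3313, 0.2029]
eef_rot: [-3.14, 0.524, 1.591]
contact_force: [-4.3, -1.9, -0.8]
gripper_width: 0.149
```

Emit:
step_arm([
  [0,0.013,0,0.022,0,0,0],
  [0,0,0,0,0,0,0],
])

```text
t: 22.25
ee_pos: [0.5621, -0.3312, 0.2022]
eef_rot: [-3.141, 0.524, 1.591]
contact_force: [0.2, -0.4, -1.1]
gripper_width: 0.15
```

The sideways force vanished at z=0.202: the keeper has snapped. Now I'll feel for the saddle.

Emit:
step_arm([
  [0,0.025,0,0.043,0,0,0],
  [0,0,0,0,0,0,0],
])

```text
t: 22.45
ee_pos: [0.5618, -0.3312, 0.2]
eef_rot: [-3.14, 0.524, 1.591]
contact_force: [0.2, 0.1, -0.8]
gripper_width: 0.152
```

Emit:
step_arm([
  [0,0.013,0,0.022,0,0,0],
  [0,0,0,0,0,0,0],
])

```text
t: 22.65
ee_pos: [0.5616, -0.3312, 0.199]
eef_rot: [-3.14, 0.524, 1.591]
contact_force: [0.1, 0.0, -1.5]
gripper_width: 0.156
```

Emit:
step_arm([
  [0,0.013,0,0.022,0,0,0],
  [0,0,0,0,0,0,0],
])

```text
t: 22.85
ee_pos: [0.5618, -0.3314, 0.1983]
eef_rot: [-3.14, 0.524, 1.591]
contact_force: [-1.2, 0.9, 2.0]
gripper_width: 0.152
```

Emit:
step_arm([
  [0,0.013,0,0.022,0,0,0],
  [0,0,0,0,0,0,0],
])

```text
t: 23.05
ee_pos: [0.562, -0.3314, 0.1978]
eef_rot: [-3.141, 0.524, 1.591]
contact_force: [-2.1, 3.0, 7.3]
gripper_width: 0.149
```

Emit:
step_arm([
  [0,0.003,0,0.005,0,0,0],
  [0,0,0,0,0,0,0],
  [0,0,0,0,0,0,0],
  [0,0,0,0,0,0,0],
])

```text
t: 23.45
ee_pos: [0.5619, -0.3314, 0.1977]
eef_rot: [-3.141, 0.525, 1.591]
contact_force: [-3.6, 3.3, 7.3]
gripper_width: 0.152
```

Emit:
step_arm([
  [0,0,0,0,0,0,0],
  [0,0,0,0,0,0,0],
  [0,0,0,0,0,0,0],
  [0,0,0,0,0,0,0],
])

```text
t: 23.85
ee_pos: [0.5619, -0.3315, 0.1977]
eef_rot: [-3.141, 0.525, 1.591]
contact_force: [-2.2, 3.5, 7.9]
gripper_width: 0.153
```

Emit:
step_arm([
  [0,-0.013,0,-0.022,0,0,0],
  [0,0,0,0,0,0,0],
  [0.17,0,0,0,0,0,0],
  [0.19,0,0,0,0,0,0],
  [0.22,0,0,0,0,0,0],
  [0.26,0,0,0,0,0,0],
  [0.3,0,0,0,0,0,0],
  [0.35,0,0,0,0,0,0],
])

```text
t: 24.65
ee_pos: [0.5616, -0.3313, 0.1978]
eef_rot: [-3.14, 0.524, 1.591]
contact_force: [0.2, 0.4, -0.5]
gripper_width: 0.342
```

Emit:
step_arm([
  [0.38,0,0,0,0,0,0],
  [0.38,0,0,0,0,0,0],
  [0.38,0,0,0,0,0,0],
  [0.38,0,0,0,0,0,0],
  [0.38,0,0,0,0,0,0],
])

```text
t: 25.15
ee_pos: [0.5616, -0.3313, 0.1979]
eef_rot: [-3.14, 0.524, 1.591]
contact_force: [0.4, 0.4, 0.3]
gripper_width: 0.38
```

Emit:
step_arm([
  [0.38,0,0,-0.05,0,0,0],
  [0.38,0,0,-0.1,0,0,0],
  [0.38,0,0,-0.1,0,0,0],
  [0.38,0,0,-0.1,0,0,0],
  [0.38,0,0,-0.1,0,0,0],
  [0.38,0,0,0,0,0,0],
])

```text
t: 25.75
ee_pos: [0.5618, -0.3221, 0.2142]
eef_rot: [-3.141, 0.524, 1.591]
contact_force: [-0.7, 0.1, 0.8]
gripper_width: 0.382
```

Released, with no forces on the tool. Backing right out along the fingers.

Emit:
step_arm([
  [0.38,0,0,-0.2,0,0,0],
  [0.38,0,0,-0.3,0,0,0],
  [0.38,0,0,-0.5,0,0,0],
  [0.38,0,0,-0.5,0,0,0],
  [0.38,0,0,-0.5,0,0,0],
  [0.38,0,0,-0.5,0,0,0],
  [0.38,0,0,-0.5,0,0,0],
  [0.38,0,0,-0.5,0,0,0],
])

```text
t: 26.55
ee_pos: [0.5602, -0.2514, 0.3363]
eef_rot: [-3.141, 0.524, 1.591]
contact_force: [-0.5, -0.4, 0.5]
gripper_width: 0.379
```

Emit:
step_arm([
  [0.38,0,0,-0.5,0,0,0],
  [0.38,0,0,-0.5,0,0,0],
  [0.38,0,0,0,0,0,0],
  [0.38,0,0,0,0,0,0],
  [0.38,0,0,0,0,0,0],
  [0.38,0,0,0,0,0,0],
  [0.38,0,0,0,0,0,0],
  [0.38,0,0,0,0,0,0],
])

```text
t: 27.35
ee_pos: [0.5598, -0.2324, 0.3689]
eef_rot: [-3.139, 0.524, 1.591]
contact_force: [0.6, 0.6, 0.3]
gripper_width: 0.382
```

```bash
python3 - <<'E'
from ov import *
p,r,o=state();print(p,o["contact_force"].round(2),o["t"])
S=read_camera("side");S2=[read_camera("side") for _ in range(6)][-1]
print("motion in ring area",cv2.absdiff(S,S2)[120:220,285:345].mean(),"background",cv2.absdiff(S,S2)[250:400,20:200].mean())
# wood-coloured pixels near hook vs the predicted hanging hoop
hsv=cv2.cvtColor(S2,cv2.COLOR_BGR2HSV); w=cv2.inRange(hsv,(3,90,40),(16,255,255))
c=np.array(loc(st,(-.003,0,.174))); m=np.zeros(w.shape,np.uint8)
# band of the hoop incl. thickness
pts=np.vstack([proj("side",ringpts(c,st[2],q,d)) for q in(.07,.075,.08) for d in(-.006,0,.006)])
print("box",pts.min(0).round(),pts.max(0).round())
ij=np.int32(pts.round()); print("wood fraction on predicted band",(w[ij[:,1],ij[:,0]]>0).mean())
cv2.imwrite("pics/final.png",np.hstack([ov("side",S2,260,95,350,235,4.2,[]),ov("top",read_camera("top"),330,120,430,260,4.2,[])]))
E
```

```text
[ 0.55977003 -0.23241087  0.36894037] [0.65 0.58 0.28] 27.35
motion in ring area 1.7815 background 1.7212345679012346
box [306. 136.] [323. 188.]
wood fraction on predicted band 0.8601851851851852
```

```bash
python3 - <<'E'
from ov import *
A=read_camera("top");B=cv2.imread("pics/top0.png")
for n,(x0,y0,x1,y1) in dict(cup=(308,180,340,210),card=(308,218,340,238),mug=(166,216,198,252)).items():
    m=cv2.matchTemplate(A[y0-10:y1+10,x0-10:x1+10],B[y0:y1,x0:x1],cv2.TM_CCOEFF_NORMED);_,s,_,l=cv2.minMaxLoc(m);print(n,round(s,3),"shift px",l[0]-10,l[1]-10)
print(close_job())
E
```

```text
cup 0.233 shift px -10 -10
card 0.461 shift px 6 -9
mug 0.773 shift px 0 0
the job is handed in; nothing more can be done
None
```

The ring is hanging on the J-hook, released, with the keeper shut over the rim. I handed the job in at about 28 s; no verdict was reported.

- **Grasp:** The first grip closed on nothing. In use the fingers ended about 27 mm short of the reported TCP. I found the rim by touch, went 27 mm deeper and gripped it; the opening read 14 mm, the ring's thickness.
- **Hanging:** I lowered the rim beside the tip. The keeper gave way at a measured 4 to 7 N, and its sideways force vanished about 4 mm before the saddle, which I took as the snap.
- **Pressing home:** The reading was about 9 to 10 N on the hook, held for about 0.8 s. The highest reading I saw there was about 10 N, but the force is only reported at the end of each move, so a short peak between readings would not show.
- **Last checks that passed:**
  - The tool read no force beyond noise after letting go.
  - Six side pictures showed no more motion around the ring than in the background.
  - 86 % of the predicted outline of the hanging ring was wood-coloured.
- **Not confirmed:**
  - The mug is unmoved in the top picture. The same check on the cup and the card failed: the match scores were 0.23 and 0.46. The arm probably stood in front of them. No unexpected force appeared on the way, but I did not see them clear at the end.
  - I had used up the 12 picture views, so I did not look at the hanging ring itself. That the keeper is shut is known by feel only.

I also once tried to print the station module's own file. It failed, gave nothing, and had no place in the job.

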